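# Slide the chopping board out over the edge of the butcher block

### The job

With the fingertips, push the thin chopping board along the thick butcher block toward the robot until its front edge sticks out 4 cm past the front edge of the block and lies parallel to it, so that someone can take hold of it from below. Only push or slide the board: do not grip, lift or tip it; the tin and the citrus squeezer ride along on it untouched and upright, and everything else on the surface stays where it is.

Things in the scene. Friction and masses are not known exactly. Their poses are not given: they have to be found in the camera images.
- block: Thick butcher block of pale wood, 260 mm (its x) by 270 mm (its y) by 40 mm high, lying firmly on the dishwasher top (z = 0); it does not move. Origin at the centre of its underside; its +x points away from the robot (turned at most 0.2 rad), +y left, z up. Its front face is the one toward the robot, at x = -130 mm in its frame.
- block_edge (a point): Middle of the block's upper front edge (toward the robot), at the height of its top, 40 mm above the dishwasher top. The edge runs straight along the block's y; the axes are the block's.
- board: Thin chopping board of darker wood lying flat on the block: 160 mm (its x) by 200 mm (its y) by 10 mm thick, corner radius 20 mm, straight upright edges, no rim or handle, about 0.35 kg, held only by friction. Origin at the centre of its underside; +x points away from the robot, +y left, z up. The tin and the squeezer stand side by side on it; its back edge is free.
- board_front_left (a point): Point on the board's front edge (toward the robot), halfway up its thickness, 75 mm to the left (+y) of the edge's middle.
- board_front_right (a point): Point on the board's front edge, halfway up its thickness, 75 mm to the right (-y) of the edge's middle.
- board_back (a point): Middle of the board's back edge (away from the robot), halfway up its thickness.
- tin: Flat food tin, a cylinder 86 mm across and 40 mm high, standing loose on the board. Origin at the centre of its underside (on the board's top).
- squeezer: Citrus squeezer, a round dish with a ribbed cone, 66 mm across and 45 mm high, standing loose on the board. Origin at the centre of its underside (on the board's top).
- fruit_tin: Bystander: food tin, 75 mm across, 58 mm high, at the back left of the surface. Origin at the centre of its underside.
- cup: Bystander: plastic cup standing upside down, 56 mm across, 78 mm high, at the back right. Origin at the centre of its underside.
- timer: Bystander: round kitchen timer, 60 mm across, 41 mm high, at the left side. Origin at the centre of its underside.
- small_glass: Bystander: clear shot glass, 47 mm across, 66 mm high, at the right side. Origin at the centre of its underside.
- candle: Bystander: tea light, 39 mm across, 16 mm high, near the front left. Origin at the centre of its underside.
- plug: Bystander: black rubber sink plug, 45 mm across, 12 mm high, near the front right. Origin at the centre of its underside.

How it is judged:
At the end, for the whole second after the job is handed in: The board lies flat and still on the block, both marked points of its front edge 28 to 52 mm past the front edge of the block, parallel to it within 0.10 rad; the tin and the squeezer stand upright and at rest on the board, their centres over it (x of board_front_left in the frame of block between -0.182 and -0.158 m and x of board_front_right in the frame of block between -0.182 and -0.158 m and angle between the y axis of board and the y axis of block, either way round below 0.1 rad and angle between board's own z axis and vertical below 0.03 rad and height (world z) of board between 0.035 and 0.045 m and linear speed of each of board, tin, squeezer below 0.01 m/s and angle between each of tin, squeezer's own z axis and vertical below 0.1 rad and height (world z) of tin between 0.045 and 0.057 m and x of tin in the frame of board between -0.078 and 0.078 m and y of tin in the frame of board between -0.098 and 0.098 m and height (world z) of squeezer between 0.045 and 0.057 m and x of squeezer in the frame of board between -0.078 and 0.078 m and y of squeezer in the frame of board between -0.098 and 0.098 m); the robot touches nothing.
It fails at once if the board is lifted or tipped off the block (height (world z) of board above 0.052 m or angle between board's own z axis and vertical above 0.1 rad or height (world z) of board below 0.02 m).
It fails at once if the tin is lifted, tipped over or comes off the board (height (world z) of tin above 0.068 m or height (world z) of tin below 0.035 m or angle between tin's own z axis and vertical above 0.35 rad).
It fails at once if the citrus squeezer is lifted, tipped over or comes off the board (height (world z) of squeezer above 0.068 m or height (world z) of squeezer below 0.035 m or angle between squeezer's own z axis and vertical above 0.35 rad).
It fails at once if the robot touches the tin or the squeezer (contact force between any of the fingers, the arm and tin above 1 N or contact force between any of the fingers, the arm and squeezer above 1 N).
It fails at once if another thing on the surface is pushed or knocked (moved over 2.5 cm) (distance of any of fruit_tin, cup, timer, small_glass, candle, plug from where it was at the start of the episode above 0.025 m).
It also fails if it takes over 42 s, if anything falls off the work surface, if the arm or the gripper's body presses on something with over 40 N, if the wrist force passes 120 N, or if a joint passes its speed limit or range.

### The arm

A 7-joint arm with a two-finger parallel gripper is mounted at the origin on a cart in front of the work surface, level with it; the furniture and walls round the work are solid. World frame = base frame: x ahead of the robot, y to its left, z up, the work surface at z = 0. Lengths are in m, angles in rad, forces in N, time in s.
With the tool pointing down it reaches from about 0.35 to 0.9 m from the base axis. Payload 19.9 kg.
Tool frame: the origin (TCP) lies midway between the tips of the shut fingers; the grasp point (between the pads) lies manip.pinch_z behind it (manip.pinch_z is the distance from the TCP to the grasp point, in m); y points along the fingers, z is the direction in which the jaws open and shut, and the axes are right-handed (so a half turn about y gives the same grasp; the last joint's range is limited). The gripper opens to 85 mm and grips with 20 to 120 N. Pads are 22 mm wide; open, the fingers measure 114 mm over their backs; the gripper's body (76 mm by 85 mm) begins 54 mm behind the grasp point. The pads swing forward as they close: fully open they stand 13 mm farther back than shut.
Start: joints at [1.06, 0.417, -0.01, 1.614, 0.005, 1.111, -0.053], TCP at [0.282, -0.558, 0.231] pointing down, gripper open.
Joint ranges: [-2.81, 2.81], [-0.39, 2.02], [-1.27, 1.25], [0.06, 2.57], [-1.19, 4.33], [0.19, 2], [-2.82, 2.82]. Speed limits (rad/s): [1.89, 1.89, 2.39, 2.39, 3.01, 3.01, 3.01].

### API

Orientations are given as a unit quaternion [x, y, z, w].
In Python, from cell import manip, viewer gives the robot as it stands.
- The arm moves only by the shell command python3 -m crank 'ROWS'. ROWS is JSON, a list of rows, each an object of numbers: "wx", "wy", "wz": the turn, a rotation vector about the tool's x, y, z in degrees; "tx", "ty", "tz": the shift along the tool's x, y, z in mm; "hand": the gripper's target within -1 to 1 (shut at 1, half-way at 0, fully open at -1). A call has 1 to 20 rows; each row is the pose to reach, as a shift and turn from the pose measured when the call began, along the tool's axes at that moment; what a row does not reach only later rows make up. A row lasts 1/10 s, in which the tool goes at most 50 mm and 8.59 degrees, less where a joint would pass 70% of its speed; a pose out of reach is approached as far as the arm can. A call with a gripper value outside its range is refused whole. The fingers move at their own pace and stop on an object; the grip force is fixed at half the most. Time passes only in rows, so rows that repeat a pose let the fingers close. It gives the time, the measured TCP pose, the force and the opening at its end, in the units of the state.
- manip.observe(): the state, without advancing time (a new reading comes with each control period).
- viewer.read_camera(name): name is "side" or "top"; returns a dict with "frame" (420x560x3 uint8, red, green, blue), "intrinsics" (3x3 intrinsics, pixels), "k1" (the pictures are not rectified: a ray, as slopes to the right and down, at radius r is drawn at 1 + k1 r^2 times it, then the intrinsics apply), "R" (3x3) and "t" (3): a world point X has camera coordinates R X + t. Camera axes: x right, y down, z forward; pixel columns grow to the right and rows downward; lengths in m; the calibration is good to about 2 mm. A picture is of the moment at which its call begins. There is no depth.
- manip.finish_job(): hands the job in, once; it reports no verdict.
The state is a dict: "time_s": time; "q": joint angles; "joint_vel": joint speeds; "effort": joint torques, N m; "position": TCP position; "eef_rot": TCP orientation; "ft_force": force on the tool from outside, world axes, zero at the start; "ft_torque": the same for the moment, N m; "grip_width": finger opening in m.
Only numpy, scipy, OpenCV 4.12 (cv2) and the standard library are available. Lean on these libraries where they do the work, as an engineer would, in place of code of your own. Each camera call takes 0.05 s, during which the arm holds its last target. There are 200 camera calls.

## Working session

There is one attempt and no reset: what is moved stays moved. The work goes in short steps, Python scripts to look and compute and a shell command to move; the robot and the scene stay as the last step left them, time stands still between calls to the robot, and variables do not carry over. Pictures are saved under pics/ and viewed, about 8 in all and at most 12, crops included, and the job is handed in when it is done.

```bash
mkdir -p pics; ls
python3 - <<'E'
from cell import manip, viewer
import cv2,numpy as np
s=manip.observe(); print({k:np.round(v,3) for k,v in s.items()}, manip.pinch_z)
for n in("top","side"):
    c=viewer.read_camera(n); cv2.imwrite(f"pics/{n}0.png",c["frame"][:,:,::-1]); print(n,c["intrinsics"],c["k1"],c["R"],c["t"])
E
```

```text
pics
{'time_s': np.float64(0.0), 'q': array([ 1.06 ,  0.418, -0.01 ,  1.614,  0.005,  1.111, -0.053]), 'joint_vel': array([-0.001, -0.   ,  0.002, -0.   ,  0.001,  0.001, -0.001]), 'effort': array([-0.0000e+00, -8.6443e+01,  6.7900e-01, -4.3491e+01,  1.9000e-02,
        7.0000e-03, -0.0000e+00]), 'position': array([ 0.282, -0.557,  0.231]), 'eef_rot': array([-0.164,  0.688, -0.687,  0.164]), 'ft_force': array([ 0.103, -0.097,  0.238]), 'ft_torque': array([ 0.017,  0.007, -0.01 ]), 'grip_width': np.float64(0.085)} 0.0187
top [[405.57266915   0.         281.04518643]
 [  0.         405.57266915 208.88346215]
 [  0.           0.           1.        ]] -0.10607585159593669 [[-8.18370905e-02 -9.96645717e-01 -7.58406700e-05]
 [-9.75170575e-01  8.00894237e-02 -2.06465574e-01]
 [ 2.05779104e-01 -1.68225843e-02 -9.78453862e-01]] [0.05512462 0.56061085 0.78063701]
side [[404.65959564   0.         276.75754964]
 [  0.         404.65959564 210.78813472]
 [  0.           0.           1.        ]] -0.02461570681534853 [[ 0.05565797  0.99835615  0.01368142]
 [ 0.82492606 -0.03826105 -0.56394423]
 [-0.56249373  0.04267415 -0.82569954]] [-0.05771631 -0.42241265  1.2605718 ]
```

View pics/top0.png

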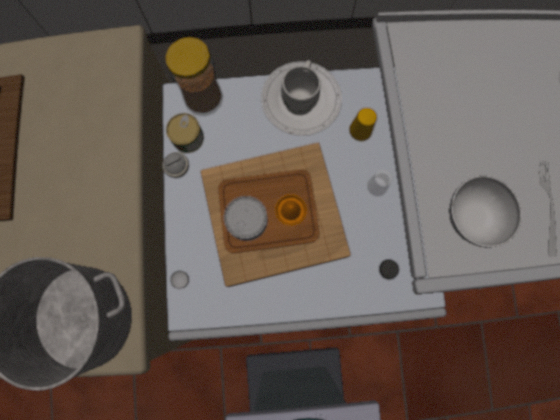

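View pics/side0.png

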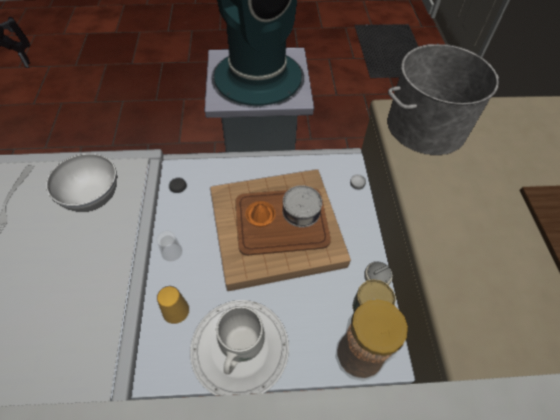

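The top view shows the block (corners about (203,168), (322,145), (348,258), (222,283)). The board lies on it at about (220,175) to (317,250), with the tin at (246,218) and the squeezer at (291,210). The saucer with the mug stands behind, about (302,97). The side view, from behind, agrees. Next I'll measure.

```bash
cat > h.py <<'E'
import cv2,numpy as np
from cell import manip,viewer
def rays(c,uv):
    uv=np.asarray(uv,float).reshape(-1,1,2)
    n=cv2.undistortPoints(uv,c["intrinsics"],np.array([c["k1"],0,0,0,0.]),).reshape(-1,2)
    d=np.c_[n,np.ones(len(n))]@c["R"]; return -c["R"].T@c["t"],d
def plane(c,uv,z):
    o,d=rays(c,uv); return (o+d*((z-o[2])/d[:,2])[:,None])[:,:2]
def proj(c,X):
    p=np.atleast_2d(X)@c["R"].T+c["t"]; n=p[:,:2]/p[:,2:]; r=(n**2).sum(1,keepdims=True)
    n=n*(1+c["k1"]*r); return n*c["intrinsics"][0,0]+c["intrinsics"][:2,2]
def largest(m):
    m=cv2.morphologyEx(m.astype(np.uint8)*255,cv2.MORPH_OPEN,np.ones((3,3)))
    return max(cv2.findContours(m,cv2.RETR_EXTERNAL,cv2.CHAIN_APPROX_NONE)[0],key=cv2.contourArea)
def rect(c,cn,z):
    P=plane(c,cn[:,0,:],z).astype(np.float32); (ctr,sz,a)=cv2.minAreaRect(P*1000)
    b=cv2.boxPoints((ctr,sz,a)); a=(a+45)%90-45
    return np.round(ctr,1),np.round(sz,1),round(a,2)
E
python3 - <<'E'
from h import *
for n in("top","side"):
    c=viewer.read_camera(n); hsv=cv2.cvtColor(c["frame"],cv2.COLOR_RGB2HSV)
    print(n,"cam",-c["R"].T@c["t"])
    pts={"top":[(212,200),(260,262),(330,200),(225,190),(268,240),(262,186),(310,190),(312,240),(268,195),(200,120),(90,150)],"side":[(225,200),(290,270),(335,230),(245,205),(245,230),(285,240),(320,240),(270,190),(200,200)]}[n]
    for p in pts: print(p,hsv[p[1],p[0]],end=' ')
    f=c["frame"]; box={"top":(190,130,360,295),"side":(200,160,360,295)}[n]
    x0,y0,x1,y1=box
    cv2.imwrite(f"pics/{n}c.png",cv2.resize(f[y0:y1,x0:x1,::-1],None,fx=3.5,fy=3.5,interpolation=cv2.INTER_CUBIC))
E
```

```text
top cam [0.39056366 0.02317305 0.87956832]
(212, 200) [ 15 119 131] (260, 262) [ 14 119 131] (330, 200) [ 16 117 131] (225, 190) [ 15 184 100] (268, 240) [ 13 153 110] (262, 186) [ 13 158 108] (310, 190) [ 14 170  99] (312, 240) [ 13 166 106] (268, 195) [ 12 163 102] (200, 120) [129  12 154] (90, 150) [ 19  63 117] side cam [ 1.0607353  -0.01233434  0.80342602]
(225, 200) [ 15 106 145] (290, 270) [ 15 108 149] (335, 230) [ 15 105 148] (245, 205) [ 12 139 112] (245, 230) [ 12 144 119] (285, 240) [ 12 146 112] (320, 240) [ 11 137 108] (270, 190) [ 15 111 133] (200, 200) [105  14 184]
```

View pics/topc.png

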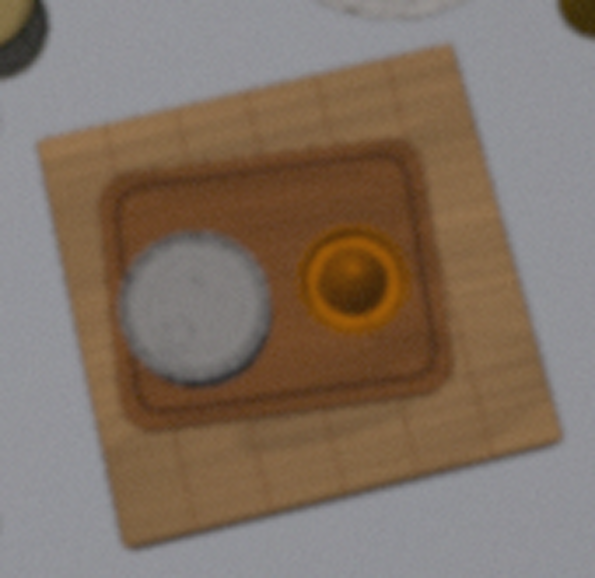

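The crop shows the block outline cleanly. The board sits at crop (105–450, 140–430), the tin at its left and front, the squeezer at its right, and the back edge is free.

```bash
cat >> h.py <<'E'
BOX={"top":(190,130,365,320),"side":(200,140,360,295)}
def meas(n,draw=None):
    c=viewer.read_camera(n); f=cv2.GaussianBlur(c["frame"],(3,3),0); hsv=cv2.cvtColor(f,cv2.COLOR_RGB2HSV).astype(int)
    H,S,V=hsv[...,0],hsv[...,1],hsv[...,2]; roi=np.zeros(H.shape,bool); x0,y0,x1,y1=BOX[n]; roi[y0:y1,x0:x1]=1
    blk=roi&(S>60)&(H<30)
    brd=roi&(H<30)&((S>137)&(V<123) if n=="top" else (S>123)&(V<132))
    kb=cv2.convexHull(largest(blk)); B=largest(brd)
    print(n,"block z40",rect(c,kb,.04)," board z50",rect(c,B,.05))
    tin=roi&(S<50)&cv2.fillPoly(np.zeros(H.shape,np.uint8),[kb],1).astype(bool)
    org=roi&(S>200)
    for nm,m,z in(("tin",tin,.09),("sq",org,.095 if n=="top" else .095)):
        if m.any(): print(nm,rect(c,largest(m),z)[:2])
    return c,kb,B
E
python3 - <<'E'
from h import *
np.set_printoptions(suppress=True,linewidth=150)
for n in("top","side"):
    c,kb,B=meas(n)
    q=cv2.approxPolyDP(kb,6,True); print(q[:,0].tolist()); print(np.round(plane(c,q[:,0],.04)*1000,1).tolist())
    x,y,w,h=cv2.boundingRect(B); print("board bbox",x,y,w,h)
c=viewer.read_camera("top")
# bystanders at the back / saucer, rough
print(np.round(plane(c,[(302,132),(265,110),(302,65),(340,110),(200,130),(366,128),(380,183),(175,165)],0.02)*1000).tolist())
E
```

```text
top block z40 (array([562.4,  25.2]), array([256.6, 265.7]), 9.22)  board z50 (array([565. ,  36.3]), array([159.6, 199.5]), 3.13)
tin (array([544.5,  81.5]), array([81.7, 84.8]))
sq (array([553. ,  -8.9]), array([61.4, 62.6]))
[[317, 143], [349, 255], [226, 285], [201, 171]]
[[708.2, -82.2], [458.1, -123.8], [417.7, 134.0], [665.1, 174.9]]
board bbox 218 170 101 83
side block z40 (array([575.1,  24.7]), array([268.9, 265.3]), 9.28)  board z50 (array([570.6,  35.1]), array([162.1, 198.1]), 3.48)
tin (array([563. ,  81.3]), array([ 80.8, 105.7]))
[[317, 170], [347, 265], [229, 289], [211, 187]]
[[424.0, 132.8], [685.2, 166.9], [727.0, -79.8], [465.1, -125.1]]
board bbox 236 191 94 63
[[745.0, -54.0], [806.0, 26.0], [916.0, -70.0], [792.0, -146.0], [770.0, 177.0], [744.0, -200.0], [612.0, -214.0], [691.0, 237.0]]
```

```bash
cat >> h.py <<'E'
from scipy.spatial.transform import Rotation as Ro
def togo(p,yaw):
    """shift (tool mm) and turn (deg) to TCP p, tool y down, tool z along +-block y for yaw (rad)"""
    s=manip.observe(); A=Ro.from_quat(s["eef_rot"]).as_matrix(); P=s["position"]
    print("t",s["time_s"],"P",np.round(P,4),"F",np.round(s["ft_force"],2))
    by=np.array([-np.sin(yaw),np.cos(yaw),0]); y=np.array([0,0,-1.])
    for sg in(1,-1):
        z=sg*by; T=np.c_[np.cross(y,z),y,z]
        print("shift",np.round(A.T@(np.array(p)-P)*1000,1),"turn",np.round(np.degrees((Ro.from_matrix(A.T@T)).as_rotvec()),2))
YAW=np.radians(9.25); BX=np.array([np.cos(YAW),np.sin(YAW),0]);BY=np.array([-np.sin(YAW),np.cos(YAW),0])
EDGE=np.array([.4425,.0045,.04]);
E
python3 - <<'E'
from h import *
print(Ro.from_quat(manip.observe()["eef_rot"]).as_matrix().round(3))
yb=np.radians(3.3); bc=np.array([.5675,.0357,.05]); bx=np.array([np.cos(yb),np.sin(yb),0]);by=np.array([-np.sin(yb),np.cos(yb),0])
for n,l in(("FL",bc-.08*bx+.075*by),("FR",bc-.08*bx-.075*by),("BL",bc+.08*bx+.06*by),("BR",bc+.08*bx-.06*by),("back",bc+.08*bx+.005*by)):
    print(n,l.round(4),"block",((l-EDGE)@BX).round(4),((l-EDGE)@BY).round(4))
bk=bc+.08*bx+.008*by
for d in (.032,): 
    p=bk+d*BX; p[2]=.2; print(p); togo(p,YAW)
E
```

```text
[[-0.892 -0.     0.452]
 [-0.452  0.    -0.892]
 [ 0.    -1.    -0.   ]]
FL [0.4833 0.106  0.05  ] block 0.0566 0.0936
FR [ 0.4919 -0.0438  0.05  ] block 0.041 -0.0556
BL [0.6439 0.1002 0.05  ] block 0.2142 0.0621
BR [ 0.6508 -0.0196  0.05  ] block 0.2017 -0.0573
back [0.6471 0.0453 0.05  ] block 0.2085 0.0074
[0.67849072 0.05343562 0.2       ]
t 0.35 P [ 0.2823 -0.5575  0.2311] F [ 0.06  0.21 -0.45]
shift [-629.5   31.2 -366. ] turn [ 1.0000e-02 -1.6239e+02 -3.0000e-02]
shift [-629.5   31.2 -366. ] turn [2.000e-02 1.761e+01 1.000e-02]
```

```bash
python3 -m crank '[{"tx":-629,"ty":0,"tz":-366,"wy":17.6,"hand":-1},{"tx":-629,"ty":0,"tz":-366,"wy":17.6,"hand":-1},{"tx":-629,"ty":0,"tz":-366,"wy":17.6,"hand":-1},{"tx":-629,"ty":0,"tz":-366,"wy":17.6,"hand":-1},{"tx":-629,"ty":0,"tz":-366,"wy":17.6,"hand":-1},{"tx":-629,"ty":0,"tz":-366,"wy":17.6,"hand":-1},{"tx":-629,"ty":0,"tz":-366,"wy":17.6,"hand":-1},{"tx":-629,"ty":0,"tz":-366,"wy":17.6,"hand":-1},{"tx":-629,"ty":0,"tz":-366,"wy":17.6,"hand":-1},{"tx":-629,"ty":0,"tz":-366,"wy":17.6,"hand":-1},{"tx":-629,"ty":0,"tz":-366,"wy":17.6,"hand":-1},{"tx":-629,"ty":0,"tz":-366,"wy":17.6,"hand":-1},{"tx":-629,"ty":0,"tz":-366,"wy":17.6,"hand":-1},{"tx":-629,"ty":0,"tz":-366,"wy":17.6,"hand":-1},{"tx":-629,"ty":0,"tz":-366,"wy":17.6,"hand":-1},{"tx":-629,"ty":0,"tz":-366,"wy":17.6,"hand":-1},{"tx":-629,"ty":0,"tz":-366,"wy":17.6,"hand":-1},{"tx":-629,"ty":0,"tz":-366,"wy":17.6,"hand":-1}]'
python3 - <<'E'
from h import *
togo([.6785,.0534,.09],YAW)
c=viewer.read_camera("side"); cv2.imwrite("pics/s1.png",c["frame"][:,:,::-1])
E
```

```text
t 0.35 P [ 0.2823 -0.5575  0.2311] F [ 0.06  0.21 -0.45]
shift [-629.5  141.2 -366. ] turn [ 1.0000e-02 -1.6239e+02 -3.0000e-02]
shift [-629.5  141.2 -366. ] turn [2.000e-02 1.761e+01 1.000e-02]invalid input
```

View pics/s1.png

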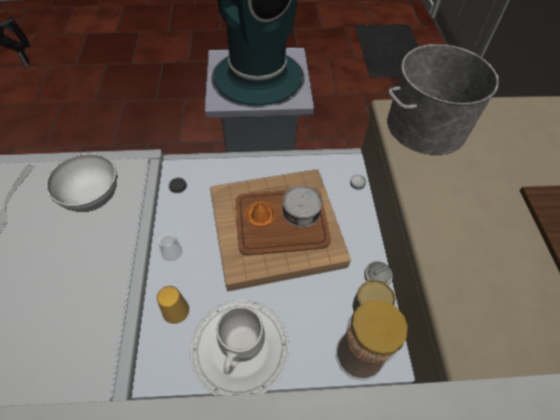

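The move was refused as "invalid input", so the picture is unchanged from before. I'll give all seven keys in one row.

```bash
python3 -m crank '[{"wx":0,"wy":3,"wz":0,"tx":-50,"ty":0,"tz":-29,"hand":-1}]'; python3 -m crank --help | head -20
```

```text
time_s: 0.5
position: [0.3057, -0.5192, 0.2308]
eef_rot: [0.144, -0.692, 0.693, -0.143]
ft_force: [0.7, 1.0, -0.6]
grip_width: 0.0857invalid input: not JSON, or not a number
```

Run:
```python
from h import *
togo([.6785,.0534,.22],YAW)
```

```text
t 0.5 P [ 0.3057 -0.5192  0.2308] F [ 0.74  1.   -0.56]
shift [-569.6    9.2 -377.4] turn [ 1.9000e-01 -1.6585e+02  7.0000e-02]
shift [-569.6    9.2 -377.4] turn [-0.05 14.15  0.13]
```

```bash
python3 -m crank '[{"wx":0,"wy":14.2,"wz":0,"tx":-570,"ty":0,"tz":-377,"hand":-1},{"wx":0,"wy":14.2,"wz":0,"tx":-570,"ty":0,"tz":-377,"hand":-1},{"wx":0,"wy":14.2,"wz":0,"tx":-570,"ty":0,"tz":-377,"hand":-1},{"wx":0,"wy":14.2,"wz":0,"tx":-570,"ty":0,"tz":-377,"hand":-1},{"wx":0,"wy":14.2,"wz":0,"tx":-570,"ty":0,"tz":-377,"hand":-1},{"wx":0,"wy":14.2,"wz":0,"tx":-570,"ty":0,"tz":-377,"hand":-1},{"wx":0,"wy":14.2,"wz":0,"tx":-570,"ty":0,"tz":-377,"hand":-1},{"wx":0,"wy":14.2,"wz":0,"tx":-570,"ty":0,"tz":-377,"hand":-1},{"wx":0,"wy":14.2,"wz":0,"tx":-570,"ty":0,"tz":-377,"hand":-1},{"wx":0,"wy":14.2,"wz":0,"tx":-570,"ty":0,"tz":-377,"hand":-1},{"wx":0,"wy":14.2,"wz":0,"tx":-570,"ty":0,"tz":-377,"hand":-1},{"wx":0,"wy":14.2,"wz":0,"tx":-570,"ty":0,"tz":-377,"hand":-1},{"wx":0,"wy":14.2,"wz":0,"tx":-570,"ty":0,"tz":-377,"hand":-1},{"wx":0,"wy":14.2,"wz":0,"tx":-570,"ty":0,"tz":-377,"hand":-1},{"wx":0,"wy":14.2,"wz":0,"tx":-570,"ty":0,"tz":-377,"hand":-1},{"wx":0,"wy":14.2,"wz":0,"tx":-570,"ty":0,"tz":-377,"hand":-1},{"wx":0,"wy":14.2,"wz":0,"tx":-570,"ty":0,"tz":-377,"hand":-1},{"wx":0,"wy":14.2,"wz":0,"tx":-570,"ty":0,"tz":-377,"hand":-1}]'
python3 - <<'E'
from h import *
togo([.6785,.0534,.06],YAW)
c=viewer.read_camera("side"); cv2.imwrite("pics/s2.png",c["frame"][:,:,::-1])
E
```

```text
time_s: 2.3
position: [0.6788, 0.0519, 0.2295]
eef_rot: [0.057, -0.704, 0.705, -0.056]
ft_force: [0.6, 0.5, 0.5]
grip_width: 0.085
t 2.3 P [0.6788 0.0519 0.2295] F [0.61 0.53 0.55]
shift [ -0.3 169.5  -1.8] turn [-1.9000e-01  1.7987e+02 -1.4000e-01]
shift [ -0.3 169.5  -1.8] turn [-0.09 -0.13  0.12]
```

View pics/s2.png

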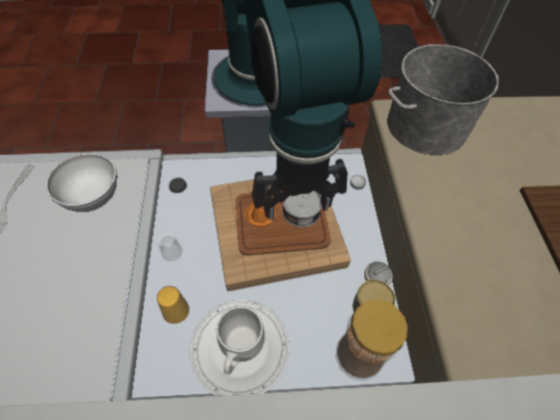

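Picture 5: the gripper is above the board with the fingers at about (262,200) and (342,185), open across the board's back edge. Descending partway.

```bash
python3 -m crank '[{"wx":0,"wy":0,"wz":0,"tx":0,"ty":50,"tz":-2,"hand":-1},{"wx":0,"wy":0,"wz":0,"tx":0,"ty":100,"tz":-2,"hand":-1},{"wx":0,"wy":0,"wz":0,"tx":0,"ty":140,"tz":-2,"hand":-1},{"wx":0,"wy":0,"wz":0,"tx":0,"ty":170,"tz":-2,"hand":-1},{"wx":0,"wy":0,"wz":0,"tx":0,"ty":170,"tz":-2,"hand":-1},{"wx":0,"wy":0,"wz":0,"tx":0,"ty":170,"tz":-2,"hand":-1}]'
python3 - <<'E'
from h import *
togo([.6785,.0534,.032],YAW)
c=viewer.read_camera("side"); cv2.imwrite("pics/s3.png",cv2.resize(c["frame"][130:300,190:390,::-1],None,fx=3.5,fy=3.5,interpolation=cv2.INTER_CUBIC))
E
```

```text
time_s: 2.95
position: [0.6786, 0.0533, 0.0606]
eef_rot: [0.057, -0.704, 0.705, -0.056]
ft_force: [0.0, 0.7, 1.1]
grip_width: 0.0851
t 2.95 P [0.6786 0.0533 0.0606] F [0.02 0.69 1.13]
shift [ 0.  28.6 -0.1] turn [-1.4000e-01  1.7984e+02 -1.4000e-01]
shift [ 0.  28.6 -0.1] turn [-0.09 -0.16  0.09]
```

View pics/s3.png

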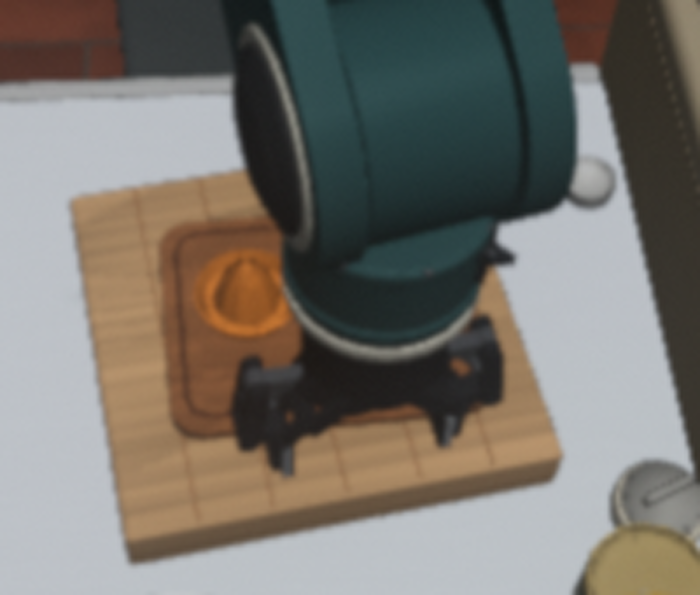

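Picture 6: the fingertips are at crop (285,472) and (445,442), behind the board's back edge and over the block. I'll check the tip height from these pixels.

Run:
```python
from h import *
c=viewer.read_camera("side"); P=manip.observe()["position"]
for dz in(0,.006,.013):
  for s in(-.046,.046): 
    X=P+s*BY+.008*BX; X[2]=P[2]+dz; print(dz,s,((proj(c,X)[0]-[190,130])*3.5).round(0))
```

```text
0 -0.046 [289. 482.]
0 0.046 [442. 453.]
0.006 -0.046 [289. 478.]
0.006 0.046 [443. 448.]
0.013 -0.046 [289. 472.]
0.013 0.046 [444. 442.]
```

The open tips are 13 mm above the TCP, as specified. I'll go down 31 mm so the tips end at about z = 42.5 mm.

```bash
python3 -m crank '[{"wx":0,"wy":0,"wz":0,"tx":0,"ty":16,"tz":0,"hand":-1},{"wx":0,"wy":0,"wz":0,"tx":0,"ty":26,"tz":0,"hand":-1},{"wx":0,"wy":0,"wz":0,"tx":0,"ty":31,"tz":0,"hand":-1},{"wx":0,"wy":0,"wz":0,"tx":0,"ty":31,"tz":0,"hand":-1},{"wx":0,"wy":0,"wz":0,"tx":0,"ty":31,"tz":0,"hand":-1}]'
python3 - <<'E'
from h import *
s=manip.observe();print((s["position"]-EDGE)@BX, (s["position"]-EDGE)@BY)
togo([.6785,.0534,.0295],YAW)
meas("side")
E
```

```text
time_s: 3.55
position: [0.6796, 0.0536, 0.031]
eef_rot: [0.056, -0.704, 0.705, -0.057]
ft_force: [-0.5, -1.7, 0.4]
grip_width: 0.0854
0.24187312691579835 0.010367038950899514
t 3.55 P [0.6796 0.0536 0.031 ] F [-0.55 -1.65  0.36]
shift [1.1 1.5 0. ] turn [ 9.0000e-02  1.7986e+02 -1.5000e-01]
shift [1.1 1.5 0. ] turn [-0.1  -0.14 -0.06]
side block z40 (array([575.1,  24.8]), array([268.5, 265.5]), 9.16)  board z50 (array([573.1, -23.5]), array([158.5,  80.1]), 4.54)
tin (array([607.5,  59.4]), array([144.4, 217.3]))
```

```bash
python3 -m crank '[{"wx":0,"wy":0,"wz":0,"tx":4,"ty":0,"tz":0,"hand":-1},{"wx":0,"wy":0,"wz":0,"tx":8,"ty":0,"tz":0,"hand":-1},{"wx":0,"wy":0,"wz":0,"tx":12,"ty":0,"tz":0,"hand":-1},{"wx":0,"wy":0,"wz":0,"tx":16,"ty":0,"tz":0,"hand":-1},{"wx":0,"wy":0,"wz":0,"tx":20,"ty":0,"tz":0,"hand":-1},{"wx":0,"wy":0,"wz":0,"tx":24,"ty":0,"tz":0,"hand":-1},{"wx":0,"wy":0,"wz":0,"tx":28,"ty":0,"tz":0,"hand":-1},{"wx":0,"wy":0,"wz":0,"tx":32,"ty":0,"tz":0,"hand":-1},{"wx":0,"wy":0,"wz":0,"tx":36,"ty":0,"tz":0,"hand":-1},{"wx":0,"wy":0,"wz":0,"tx":40,"ty":0,"tz":0,"hand":-1},{"wx":0,"wy":0,"wz":0,"tx":44,"ty":0,"tz":0,"hand":-1},{"wx":0,"wy":0,"wz":0,"tx":48,"ty":0,"tz":0,"hand":-1}]'
python3 - <<'E'
from h import *
s=manip.observe();print((s["position"]-EDGE)@BX, (s["position"]-EDGE)@BY)
meas("top");meas("side")
fs=[viewer.read_camera(n)["frame"][130:300,190:390,::-1] for n in("top","side")]
cv2.imwrite("pics/p1.png",cv2.resize(np.hstack(fs),None,fx=2,fy=2,interpolation=cv2.INTER_CUBIC))
E
```

```text
time_s: 4.8
position: [0.6321, 0.046, 0.0312]
eef_rot: [0.055, -0.704, 0.705, -0.057]
ft_force: [2.8, 1.4, -0.2]
grip_width: 0.0852
0.1938253832465116 0.010507799168743098
top block z40 (array([546.2, 125.1]), array([256.5,  63.4]), 9.32)  board z50 (array([ 717.4, -172.2]), array([29.1, 21.1]), -4.21)
tin (array([513.4,  96.4]), array([70.6, 24.4]))
sq (array([ 700.7, -162.7]), array([25.4, 17.8]))
side block z40 (array([574.5,  24.6]), array([270.1, 265.1]), 9.32)  board z50 (array([553. , -44.1]), array([ 78.9, 164.2]), -2.09)
tin (array([578. ,  42.1]), array([178.3, 105.2]))
```

View pics/p1.png

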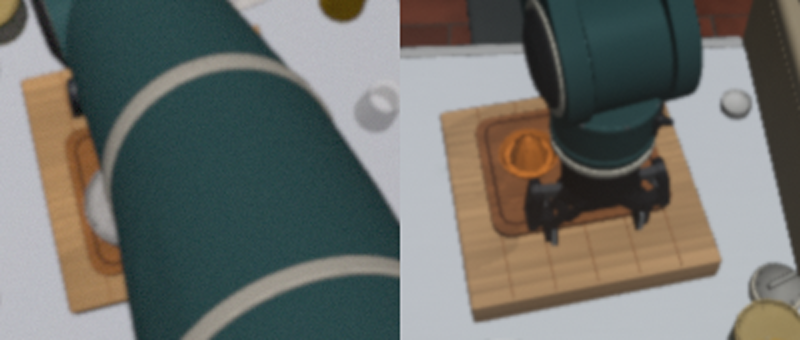

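Picture 7: the left half (top view) is mostly hidden by the arm. In the right half (side view) the fingertips touch the board's back edge at (550,238) and (640,222). The board has squared up to the block, and both items are upright. I'll push 55 mm more, then back off to measure.

```bash
python3 -m crank '[{"wx":0,"wy":0,"wz":0,"tx":3,"ty":0,"tz":0,"hand":-1},{"wx":0,"wy":0,"wz":0,"tx":7,"ty":0,"tz":0,"hand":-1},{"wx":0,"wy":0,"wz":0,"tx":11,"ty":0,"tz":0,"hand":-1},{"wx":0,"wy":0,"wz":0,"tx":15,"ty":0,"tz":0,"hand":-1},{"wx":0,"wy":0,"wz":0,"tx":19,"ty":0,"tz":0,"hand":-1},{"wx":0,"wy":0,"wz":0,"tx":23,"ty":0,"tz":0,"hand":-1},{"wx":0,"wy":0,"wz":0,"tx":27,"ty":0,"tz":0,"hand":-1},{"wx":0,"wy":0,"wz":0,"tx":31,"ty":0,"tz":0,"hand":-1},{"wx":0,"wy":0,"wz":0,"tx":35,"ty":0,"tz":0,"hand":-1},{"wx":0,"wy":0,"wz":0,"tx":39,"ty":0,"tz":0,"hand":-1},{"wx":0,"wy":0,"wz":0,"tx":43,"ty":0,"tz":0,"hand":-1},{"wx":0,"wy":0,"wz":0,"tx":47,"ty":0,"tz":0,"hand":-1},{"wx":0,"wy":0,"wz":0,"tx":51,"ty":0,"tz":0,"hand":-1},{"wx":0,"wy":0,"wz":0,"tx":54,"ty":0,"tz":0,"hand":-1},{"wx":0,"wy":0,"wz":0,"tx":55,"ty":0,"tz":0,"hand":-1},{"wx":0,"wy":0,"wz":0,"tx":55,"ty":0,"tz":0,"hand":-1}]'
python3 - <<'E'
from h import *
s=manip.observe();print((s["position"]-EDGE)@BX, (s["position"]-EDGE)@BY)
f=viewer.read_camera("side")["frame"][110:300,190:390,::-1]
cv2.imwrite("pics/p2.png",cv2.resize(f,None,fx=3,fy=3,interpolation=cv2.INTER_CUBIC))
E
```

```text
time_s: 6.6
position: [0.5773, 0.037, 0.0309]
eef_rot: [0.056, -0.704, 0.706, -0.056]
ft_force: [-0.2, 0.5, -0.6]
grip_width: 0.0854
0.13826074604461613 0.010395251028535425
```

View pics/p2.png

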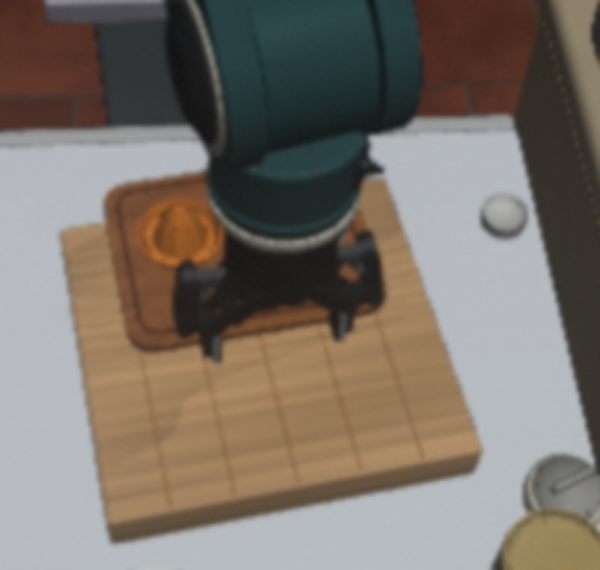

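Picture 8: the board overhangs the front edge and is parallel to it, with the fingers at its back edge at about (213,355) and (340,335). The squeezer is upright. I'll back off, rise and move right to measure.

```bash
python3 -m crank '[{"wx":0,"wy":0,"wz":0,"tx":-12,"ty":0,"tz":0,"hand":-1},{"wx":0,"wy":0,"wz":0,"tx":-30,"ty":0,"tz":0,"hand":-1},{"wx":0,"wy":0,"wz":0,"tx":-30,"ty":-30,"tz":0,"hand":-1},{"wx":0,"wy":0,"wz":0,"tx":-30,"ty":-75,"tz":0,"hand":-1},{"wx":0,"wy":0,"wz":0,"tx":-30,"ty":-125,"tz":0,"hand":-1},{"wx":0,"wy":0,"wz":0,"tx":-30,"ty":-170,"tz":0,"hand":-1},{"wx":0,"wy":0,"wz":0,"tx":-30,"ty":-180,"tz":40,"hand":-1},{"wx":0,"wy":0,"wz":0,"tx":-30,"ty":-180,"tz":90,"hand":-1},{"wx":0,"wy":0,"wz":0,"tx":-30,"ty":-180,"tz":140,"hand":-1},{"wx":0,"wy":0,"wz":0,"tx":-30,"ty":-180,"tz":190,"hand":-1},{"wx":0,"wy":0,"wz":0,"tx":-30,"ty":-180,"tz":240,"hand":-1},{"wx":0,"wy":0,"wz":0,"tx":-30,"ty":-180,"tz":290,"hand":-1},{"wx":0,"wy":0,"wz":0,"tx":-30,"ty":-180,"tz":340,"hand":-1},{"wx":0,"wy":0,"wz":0,"tx":-30,"ty":-180,"tz":380,"hand":-1},{"wx":0,"wy":0,"wz":0,"tx":-30,"ty":-180,"tz":380,"hand":-1},{"wx":0,"wy":0,"wz":0,"tx":-30,"ty":-180,"tz":380,"hand":-1}]'
python3 - <<'E'
from h import *
for n in("top","side"): meas(n)
fs=[viewer.read_camera(n)["frame"][120:310,180:380,::-1] for n in("top","side")]
cv2.imwrite("pics/p3.png",cv2.resize(np.hstack(fs),None,fx=2,fy=2,interpolation=cv2.INTER_CUBIC))
E
```

```text
time_s: 8.25
position: [0.6665, -0.3338, 0.2107]
eef_rot: [0.056, -0.705, 0.705, -0.055]
ft_force: [-0.6, 1.4, 1.1]
grip_width: 0.0852
top block z40 (array([549.4,  23.1]), array([282.9, 265.7]), 9.22)  board z50 (array([488.8,  15.9]), array([156.3, 198.4]), 9.37)
tin (array([463.2,  59.4]), array([80. , 81.6]))
sq (array([482.6, -29.2]), array([62.4, 62.5]))
side block z40 (array([556.9,  21.8]), array([305.6, 265.4]), 9.21)  board z50 (array([496.3,  15.2]), array([157.5, 197.7]), 8.99)
tin (array([495.3,  53.7]), array([83. , 82.6]))
```

View pics/p3.png

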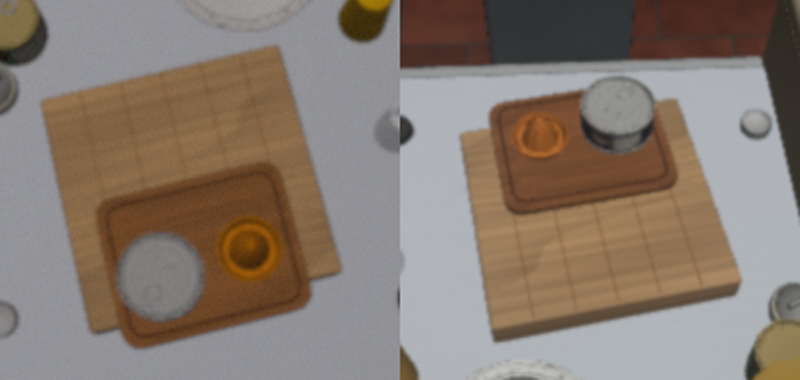

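Picture 9: the board overhangs in both views and is parallel to the block, with the tin and squeezer upright on it. The overhang comes out at about 22–27 mm depending on the reference, so I'll measure the edges with gradient profiles.

```bash
cat >> h.py <<'E'
def edges(n):
    c=viewer.read_camera(n); f=c["frame"].astype(np.float32); g=np.arange(-.08,.30,.0005)
    for nm,z,ys,lo,hi in(("block front R",.04,(-.130,-.108),-.02,.03),("block front L",.04,(.112,.130),-.02,.03),("block back",.04,(-.1,.1),.24,.29),("board front L",.05,(.055,.078),-.06,.0),("board front R",.05,(-.078,-.055),-.06,.0),("board back L",.05,(.05,.075),.09,.17),("board back R",.05,(-.075,-.05),.09,.17)):
        y=np.linspace(*ys,25); G,Y=np.meshgrid(g,y)
        X=EDGE+G[...,None]*BX+Y[...,None]*BY; X[...,2]=z
        uv=proj(c,X.reshape(-1,3)).astype(np.float32).reshape(G.shape+(2,))
        p=cv2.GaussianBlur(cv2.remap(f,uv[...,0],uv[...,1],cv2.INTER_LINEAR).mean(0)[None].repeat(3,0),(0,0),3)[0]
        d=np.linalg.norm(np.gradient(p,axis=0),axis=1); d[(g<lo)|(g>hi)]=0
        pk=[i for i in range(1,len(d)-1) if d[i]>=d[i-1] and d[i]>d[i+1] and d[i]>.3*d.max()]
        print(n,nm,[(round(g[i]*1000,1),round(float(d[i]),1)) for i in pk])
E
python3 - <<'E'
from h import *
edges("top");edges("side")
E
```

```text
top block front R [(np.float64(-9.0), 8.4)]
top block front L [(np.float64(-8.5), 9.9)]
top block back [(np.float64(250.5), 5.8)]
top board front L [(np.float64(-33.5), 11.1), (np.float64(-10.0), 3.7)]
top board front R [(np.float64(-34.0), 10.4)]
top board back L [(np.float64(111.5), 2.1), (np.float64(119.0), 2.5), (np.float64(124.5), 4.2), (np.float64(137.5), 1.4)]
top board back R [(np.float64(111.5), 1.7), (np.float64(118.0), 2.1), (np.float64(125.0), 4.0)]
side block front R [(np.float64(-2.5), 6.0)]
side block front L [(np.float64(-2.0), 7.2)]
side block back [(np.float64(256.0), 6.3), (np.float64(271.0), 14.5)]
side board front L [(np.float64(-50.0), 2.6), (np.float64(-42.5), 5.2), (np.float64(-34.0), 2.4)]
side board front R [(np.float64(-30.0), 10.0)]
side board back L [(np.float64(134.0), 7.9)]
side board back R [(np.float64(134.0), 7.6)]
```

Per view, the overhang is 24.5–26 mm (top) and 27–29 mm (side), and the board is parallel within the noise. That means another 13 mm or so: the TCP goes back behind the board and ends 13 mm short of its earlier stop.

```bash
python3 -m crank '[{"wx":0,"wy":0,"wz":0,"tx":0,"ty":0,"tz":-50,"hand":-1},{"wx":0,"wy":0,"wz":0,"tx":0,"ty":0,"tz":-100,"hand":-1},{"wx":0,"wy":0,"wz":0,"tx":0,"ty":0,"tz":-150,"hand":-1},{"wx":0,"wy":0,"wz":0,"tx":0,"ty":0,"tz":-200,"hand":-1},{"wx":0,"wy":0,"wz":0,"tx":0,"ty":0,"tz":-250,"hand":-1},{"wx":0,"wy":0,"wz":0,"tx":0,"ty":0,"tz":-300,"hand":-1},{"wx":0,"wy":0,"wz":0,"tx":0,"ty":0,"tz":-350,"hand":-1},{"wx":0,"wy":0,"wz":0,"tx":0,"ty":0,"tz":-380,"hand":-1},{"wx":0,"wy":0,"wz":0,"tx":0,"ty":0,"tz":-380,"hand":-1},{"wx":0,"wy":0,"wz":0,"tx":0,"ty":50,"tz":-380,"hand":-1},{"wx":0,"wy":0,"wz":0,"tx":0,"ty":100,"tz":-380,"hand":-1},{"wx":0,"wy":0,"wz":0,"tx":0,"ty":140,"tz":-380,"hand":-1},{"wx":0,"wy":0,"wz":0,"tx":0,"ty":140,"tz":-380,"hand":-1},{"wx":0,"wy":0,"wz":0,"tx":0,"ty":140,"tz":-380,"hand":-1}]'
python3 - <<'E'
from h import *
p=EDGE+.170*BX+.0104*BY; p[2]=.0305; togo(p,YAW)
E
```

```text
time_s: 9.95
position: [0.6071, 0.0428, 0.0722]
eef_rot: [0.056, -0.704, 0.706, -0.057]
ft_force: [-0.1, -0.3, 1.4]
grip_width: 0.0854
t 9.95 P [0.6071 0.0428 0.0722] F [-0.09 -0.28  1.44]
shift [-1.4 41.7  0.8] turn [ 1.0000e-02  1.7993e+02 -1.7000e-01]
shift [-1.4 41.7  0.8] turn [-0.11 -0.07 -0.01]
```

```bash
python3 -m crank '[{"wx":0,"wy":0,"wz":0,"tx":0,"ty":20,"tz":0,"hand":-1},{"wx":0,"wy":0,"wz":0,"tx":0,"ty":34,"tz":0,"hand":-1},{"wx":0,"wy":0,"wz":0,"tx":0,"ty":41,"tz":0,"hand":-1},{"wx":0,"wy":0,"wz":0,"tx":0,"ty":41,"tz":0,"hand":-1},{"wx":0,"wy":0,"wz":0,"tx":10,"ty":41,"tz":0,"hand":-1},{"wx":0,"wy":0,"wz":0,"tx":20,"ty":41,"tz":0,"hand":-1},{"wx":0,"wy":0,"wz":0,"tx":26,"ty":41,"tz":0,"hand":-1},{"wx":0,"wy":0,"wz":0,"tx":29,"ty":41,"tz":0,"hand":-1},{"wx":0,"wy":0,"wz":0,"tx":32,"ty":41,"tz":0,"hand":-1},{"wx":0,"wy":0,"wz":0,"tx":35,"ty":41,"tz":0,"hand":-1},{"wx":0,"wy":0,"wz":0,"tx":38,"ty":41,"tz":0,"hand":-1},{"wx":0,"wy":0,"wz":0,"tx":40,"ty":41,"tz":0,"hand":-1},{"wx":0,"wy":0,"wz":0,"tx":42,"ty":41,"tz":0,"hand":-1},{"wx":0,"wy":0,"wz":0,"tx":43,"ty":41,"tz":0,"hand":-1},{"wx":0,"wy":0,"wz":0,"tx":43.5,"ty":41,"tz":0,"hand":-1},{"wx":0,"wy":0,"wz":0,"tx":43.5,"ty":41,"tz":0,"hand":-1}]'
python3 - <<'E'
from h import *
s=manip.observe();print((s["position"]-EDGE)@BX, (s["position"]-EDGE)@BY)
E
python3 -m crank '[{"wx":0,"wy":0,"wz":0,"tx":-12,"ty":0,"tz":0,"hand":-1},{"wx":0,"wy":0,"wz":0,"tx":-30,"ty":0,"tz":0,"hand":-1},{"wx":0,"wy":0,"wz":0,"tx":-30,"ty":-30,"tz":0,"hand":-1},{"wx":0,"wy":0,"wz":0,"tx":-30,"ty":-75,"tz":0,"hand":-1},{"wx":0,"wy":0,"wz":0,"tx":-30,"ty":-125,"tz":0,"hand":-1},{"wx":0,"wy":0,"wz":0,"tx":-30,"ty":-170,"tz":0,"hand":-1},{"wx":0,"wy":0,"wz":0,"tx":-30,"ty":-180,"tz":40,"hand":-1},{"wx":0,"wy":0,"wz":0,"tx":-30,"ty":-180,"tz":90,"hand":-1},{"wx":0,"wy":0,"wz":0,"tx":-30,"ty":-180,"tz":140,"hand":-1},{"wx":0,"wy":0,"wz":0,"tx":-30,"ty":-180,"tz":190,"hand":-1},{"wx":0,"wy":0,"wz":0,"tx":-30,"ty":-180,"tz":240,"hand":-1},{"wx":0,"wy":0,"wz":0,"tx":-30,"ty":-180,"tz":290,"hand":-1},{"wx":0,"wy":0,"wz":0,"tx":-30,"ty":-180,"tz":340,"hand":-1},{"wx":0,"wy":0,"wz":0,"tx":-30,"ty":-180,"tz":380,"hand":-1},{"wx":0,"wy":0,"wz":0,"tx":-30,"ty":-180,"tz":380,"hand":-1},{"wx":0,"wy":0,"wz":0,"tx":-30,"ty":-180,"tz":380,"hand":-1}]'
python3 - <<'E'
from h import *
for n in("top","side"): meas(n); edges(n)
fs=[viewer.read_camera(n)["frame"][110:330,160:400,::-1] for n in("top","side")]
cv2.imwrite("pics/p4.png",cv2.resize(np.hstack(fs),None,fx=1.6,fy=1.6,interpolation=cv2.INTER_CUBIC))
E
```

```text
time_s: 11.55
position: [0.5642, 0.0357, 0.0313]
eef_rot: [0.056, -0.704, 0.706, -0.057]
ft_force: [3.3, 0.2, 2.8]
grip_width: 0.0854
0.12513044839710635 0.011244514876376323
time_s: 13.15
position: [0.6533, -0.3348, 0.2105]
eef_rot: [0.057, -0.705, 0.705, -0.055]
ft_force: [0.5, 1.0, -0.5]
grip_width: 0.0857
top block z40 (array([543.,  22.]), array([295.8, 265.7]), 9.19)  board z50 (array([476. ,  13.8]), array([155.9, 198.7]), 9.19)
tin (array([450.4,  57.4]), array([81.5, 83.1]))
sq (array([470.6, -31.9]), array([62.2, 62.2]))
top block front R [(np.float64(-9.0), 8.6)]
top block front L [(np.float64(-8.5), 10.0)]
top block back [(np.float64(250.5), 5.8)]
top board front L [(np.float64(-46.5), 10.9), (np.float64(-24.0), 3.4), (np.float64(-19.0), 3.6)]
top board front R [(np.float64(-46.5), 10.6)]
top board back L [(np.float64(98.5), 1.9), (np.float64(105.0), 2.1), (np.float64(112.0), 4.4), (np.float64(130.0), 1.3), (np.float64(137.5), 1.6)]
top board back R [(np.float64(98.5), 1.8), (np.float64(104.5), 1.9), (np.float64(112.0), 3.7)]
side block z40 (array([550.4,  20.8]), array([318.7, 265.4]), 9.21)  board z50 (array([483.6,  13.1]), array([157.3, 197.9]), 8.96)
tin (array([484.6,  50.5]), array([90.4, 77. ]))
side block front R [(np.float64(-2.5), 6.0)]
side block front L [(np.float64(-2.0), 7.2)]
side block back [(np.float64(256.0), 6.3), (np.float64(271.0), 14.5)]
side board front L [(np.float64(-57.0), 3.1), (np.float64(-48.0), 2.8)]
side board front R [(np.float64(-42.5), 9.9)]
side board back L [(np.float64(121.0), 7.6)]
side board back R [(np.float64(114.5), 2.3), (np.float64(121.0), 7.0)]
```

View pics/p4.png

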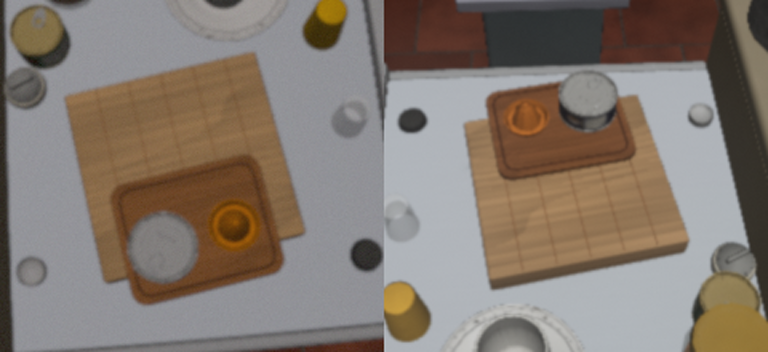

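Picture 10: the board overhangs the front edge and is parallel to it. The tin and squeezer are upright, and the arm is clear of everything. Handing in.

```bash
python3 -c "
from cell import manip
print(manip.finish_job(), manip.observe()['time_s'])"
```

```text
the job is handed in; nothing more can be done
the job is handed in; nothing more can be done
```

I pushed the board toward the robot with both open fingertips on its back edge, in two passes. The first pass squared it to the block and the second moved it the last 13 mm. I then backed the arm off and handed the job in at about 13.5 s of the 42 s limit; the hand-in gave no verdict.

- **Overhang:** my last measurements gave about 38 mm in the top view and 40–42 mm in the side view, so the views disagree by 2–4 mm. All are inside the 28–52 mm band.
- **Angle:** the board was parallel to the block within 0.3° (about 0.005 rad).
- **Tin and squeezer:** both stood upright on the board in the last pictures.
- **Other items:** the ones in the last pictures looked in place. I did not measure their positions again.
- **Forces:** the wrist force readings at the end of each move stayed below about 5 N.
- **Refused move:** my first move command was refused because it left out some keys, and nothing moved.
- **Failed check:** the side view could not find the board's front-left edge, because the tin hides it. I used the right-hand edge and the back edge there instead.

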